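# Press the cork stopper home on the storage jar

## Task

One of the three glass storage jars has not been closed properly: its cork stopper stands well proud of the rim. Press that stopper straight down until it is fully home, with the jar left standing upright in its place, and leave the two jars that are already shut alone.

Things in the scene. Friction and masses are not known exactly. Their poses are not given: they have to be found in the camera images.
- open_jar: The jar to close: empty clear glass, loose, round, 60 mm across, rim 91 mm up, about 0.33 kg. Origin: centre of its underside, z up. In its mouth, on its axis, a cork stopper: flat round head 59 mm across, 14 mm thick, on a 30 mm plug. It starts 14 to 20 mm proud, the flat top of its head 119 to 125 mm above the origin; fully home, the top is 105 mm above it.
- stopper (a joint): How far the open jar's stopper is pushed in, m: 0 is 20 mm proud of the rim (top of its head 125 mm above the jar's origin), 0.020 is fully home (head on the rim, top at 105 mm). It slides straight down the jar's axis against a friction of about 4 N, stays where it is left, stops hard when home, and cannot come out.
- shut_jar_1: A jar of the same make, loose, whose stopper is already fully home: the flat top of the cork head is 105 mm above its origin, which is the centre of the jar's underside.
- shut_jar_2: Another jar of the same make, loose, also already shut: the flat top of the cork head is 105 mm above its origin, which is the centre of the jar's underside.
Things that resemble listed ones, but are neither listed nor needed, are in the scene too. Leave any orange or red look-alike of the shut_jar_1 alone.

How it is judged (in metres and radians):
At the end, for the whole second after the job is handed in: The proud stopper is home to within 3 mm; its jar stands at rest, upright within 10 degrees and within 50 mm of where it started; the two shut jars stand upright within 10 degrees and within 30 mm of where they started (value of joint stopper above 0.017 m and angle between each of open_jar, shut_jar_1, shut_jar_2's own z axis and vertical below 0.17 rad and distance of open_jar from where it was at the start of the episode below 0.05 m and linear speed of open_jar below 0.02 m/s and distance of each of shut_jar_1, shut_jar_2 from where it was at the start of the episode below 0.03 m); the robot touches nothing.
It fails at once if one of the jars that are already shut is pressed or pushed by the robot (more than 3 N) (contact force between any of the fingers, the arm and shut_jar_1 above 3 N or contact force between any of the fingers, the arm and shut_jar_2 above 3 N).
It fails at once if the open jar is tipped by more than 30 degrees (angle between open_jar's own z axis and vertical above 0.52 rad).
It also fails if it takes over 32 s, if anything falls off the work surface, if the arm or the gripper's body presses on something with over 40 N, if the wrist force passes 120 N, or if a joint passes its speed limit or range.

## Robot

A 6-joint arm with a two-finger parallel gripper is mounted at the origin on the work surface; the furniture and walls round the work are solid. World frame = base frame: x ahead of the robot, y to its left, z up, the work surface at z = 0. Lengths are in mm, angles in rad, forces in N, time in s.
With the tool pointing down it reaches from about 400 to 925 mm from the base axis. Payload 12.5 kg.
Tool frame: the origin (TCP) lies midway between the tips of the shut fingers; the grasp point (between the pads) lies 19 mm behind it; z points along the fingers, y is the line along which they close (so a half turn about z gives the same grasp; the last joint's range is limited). The gripper opens to 95 mm and grips with 3 to 60 N. Pads are 20 mm wide; open, the fingers measure 119 mm over their backs; the gripper's body (75 mm by 180 mm) begins 59 mm behind the grasp point.
Start: joints at [-1.367, 0.491, 1.559, -0, 1.092, -0.106], TCP at [190.566, -595.258, 214.661] pointing down, gripper open.
Joint ranges: [-3.1, 3.1], [-0.84, 2.19], [0.05, 2.79], [-1.13, 4.28], [0.06, 2.93], [-2.69, 2.69]. Speed limits (rad/s): [2.22, 2.22, 2.79, 3.14, 3.14, 3.14].

## Interface

Orientations are given as [roll, pitch, yaw] about the fixed x, y, z axes, in that order (R = Rz(yaw) Ry(pitch) Rx(roll)).
In Python, from cell import state, viewer, env, models gives the robot as it stands. The module is installed in compiled form; this text tells all that it offers.
- The arm moves only by the tool arm_command, never from a script. Its argument "rows" is a list of rows, each a list of 2 entries, a list of its own where there are three numbers: the shift along the tool's x, y, z normalised to -1 to 1, where 1 is 0.25 m, then the turn about the tool's z normalised to -1 to 1, where 1 is pi rad. A call has exactly 5 rows; each row shifts and turns the commanded pose from where the row before left it, along the tool's axes as they then stand; what a row does not reach is not made up. A row lasts 1/10 s, in which the tool goes at most 50 mm and 8.59 degrees, less where a joint would pass 70% of its speed; a pose out of reach is approached as far as the arm can. A call with a number of a shift or a turn outside -1 to 1 is refused whole. A call with a gripper value outside its range is refused whole. "claw" is the opening, from 0 (shut) to 1 (fully open), set as the call begins (left out, the last holds). The fingers move at their own pace and stop on an object; the grip force is fixed at half the most. Time passes only in rows, so rows that do not move let the fingers close, or fill a call up. It gives the time, the measured TCP pose, the force, the opening and the grip force at its end, in the units of the state.
- state(): the state, without advancing time (a new reading comes with each control period).
- viewer.read_camera(name): name is "side" or "top" or "wrist"; returns (picture, depth): 480x640x3 uint8, red, green, blue; 480x640 float32, mm along the optical axis (not along the pixel's ray), 0 where there is no reading.
- viewer.get_calibration(name): a dict with "camera_matrix" (3x3 intrinsics, pixels), "world_to_cam" (4x4, takes a point from world to camera coordinates). Camera axes: x right, y up, looking along -z (the intrinsics and any distortion apply to the point x, -y, -z); pixel columns grow to the right and rows downward; lengths in mm; the calibration is good to about 2 mm. A picture is of the moment at which its call begins: read the wrist's pose just before it. get_calibration takes no time and is no camera call; for the wrist camera it gives the pose at the moment of the call.
- env.job_done(): hands the job in; it is judged then, once.
Trained networks look in the newest picture that a camera, given by its name, has taken for a name from the list of things; names that differ only in an ending like _2 or _b are one class to them, and where a whole thing is asked for, a point or a joint stands for the part that bears it (a point fixed in the world has none). Each returns a list of dicts, best first, with "confidence" (0 to 1); they miss things now and then, are a little off and sometimes report something else, mostly with a low value. They report only what shows in the picture. A call takes as long as a camera call. They do not tell look-alikes from the thing itself.
- models.search_frame(camera, label): "position" ([x, y, z] in mm, in world coordinates, good to about 4 mm: the middle of the surface that is visible of it).
- models.mark_of(camera, label): "position" ([x, y, z] in mm, in world coordinates, good to about 4 mm: a listed point, or the origin of a listed thing).
The state is a dict: "t": time; "joints": joint angles; "qvel": joint speeds; "tau": joint torques, N m; "eef_pos": TCP position; "tcp_rot": TCP orientation; "ft_force": force on the tool from outside, world axes, zero at the start; "moment": the same for the moment, N m; "opening": opening from 0.0 (shut) to 1.0 (fully open); "grip_force": force on a finger pad.
Only numpy, scipy, OpenCV 4.12 (cv2) and the standard library are available. Lean on these libraries where they do the work, as an engineer would, in place of code of your own. Each camera call takes 0.05 s, during which the arm holds its last target. There are 200 camera calls.

## Working session

There is one attempt and no reset: what is moved stays moved. The work goes in short steps, Python scripts to look and compute and a tool call to move; the robot and the scene stay as the last step left them, time stands still between calls to the robot, and variables do not carry over. Pictures are saved under pics/ and viewed, at most 10 in all, crops included, and the job is handed in when it is done.

Besides the shell and the picture viewer there is one more tool, called as name([rows], argument=value, ...), one row to a line, values as JSON. arm_command: Moves the arm, as the interface text tells. Scaled input: -1 to 1 covers 0.25 m each way for a shift and pi rad each way for a turn. Its arguments: {"type":"object","properties":{"rows":{"type":"array","items":{"type":"array"}},"claw":{"type":"number"}},"required":["rows"]}

```bash
mkdir -p pics; python3 - <<'E'
from cell import state, viewer, env, models
import cv2,numpy as np
ims=[]
for c in("side","top"):
    p,d=viewer.read_camera(c); ims.append(p)
    np.savez(f"pics/{c}.npz",p=p,d=d)
    K=viewer.get_calibration(c); print(c,K["camera_matrix"].round(1).tolist(),K["world_to_cam"].round(3).tolist())
    for n in("open_jar","stopper","shut_jar_1"):
        for f in("search_frame","mark_of"):
            print(c,n,f,[(np.round(r["position"],0).tolist(),round(r["confidence"],2)) for r in getattr(models,f)(c,n)])
    cv2.imwrite(f"pics/{c}.png",p[:,:,::-1])
s=state();print(s["t"],s["eef_pos"],s["tcp_rot"],s["ft_force"])
E
```

```text
side [[433.5, 0.0, 326.0], [0.0, 433.5, 242.0], [0.0, 0.0, 1.0]] [[-0.986, -0.166, 0.002, 344.504], [0.089, -0.52, 0.849, -111.575], [-0.14, 0.837, 0.528, -1005.136], [0.0, 0.0, 0.0, 1.0]]
side open_jar search_frame [([436.0, -326.0, 74.0], 0.59)]
side open_jar mark_of [([436.0, -347.0, 1.0], 0.97), ([424.0, -107.0, 3.0], 0.64)]
side stopper search_frame [([439.0, -324.0, 121.0], 0.84)]Traceback (most recent call last):
  File "<stdin>", line 10, in <module>
ValueError: it knows: open_jar, shut_jar
```

```bash
mkdir -p pics; python3 - <<'E'
from cell import state, viewer, env, models
import cv2,numpy as np
for c in("side","top"):
    p,d=viewer.read_camera(c)
    cv2.imwrite(f"pics/{c}.png",p[:,:,::-1]); np.savez(f"pics/{c}.npz",p=p,d=d)
    K=viewer.get_calibration(c)
    np.savez(f"pics/{c}_cal.npz",K=K["camera_matrix"],T=K["world_to_cam"])
    for n,f in(("open_jar","mark_of"),("stopper","search_frame"),("shut_jar_1","mark_of")):
        try: print(c,n,f,[(np.round(r["position"],0).tolist(),round(r["confidence"],2)) for r in getattr(models,f)(c,n)])
        except ValueError as e: print(c,n,e)
s=state();print(s["t"],s["eef_pos"],s["tcp_rot"],s["ft_force"])
E
```

```text
side open_jar mark_of [([441.0, -345.0, 5.0], 0.92)]
side stopper search_frame [([441.0, -328.0, 123.0], 0.54)]
side shut_jar_1 mark_of [([422.0, -106.0, 3.0], 0.96), ([369.0, 284.0, -0.0], 0.58), ([436.0, 88.0, -1.0], 0.56)]
top open_jar mark_of []
top stopper search_frame []
top shut_jar_1 mark_of [([436.0, 89.0, -1.0], 0.93), ([248.0, 280.0, 3.0], 0.79), ([422.0, -108.0, 0.0], 0.78), ([367.0, 281.0, 1.0], 0.67)]
0.6 [ 190.55416107 -595.26243064  214.65731815] [ 3.14151039e+00 -5.32709294e-06  3.09802031e-01] [-0.80747636 -0.04443071 -0.9331064 ]
```

View pics/side.png

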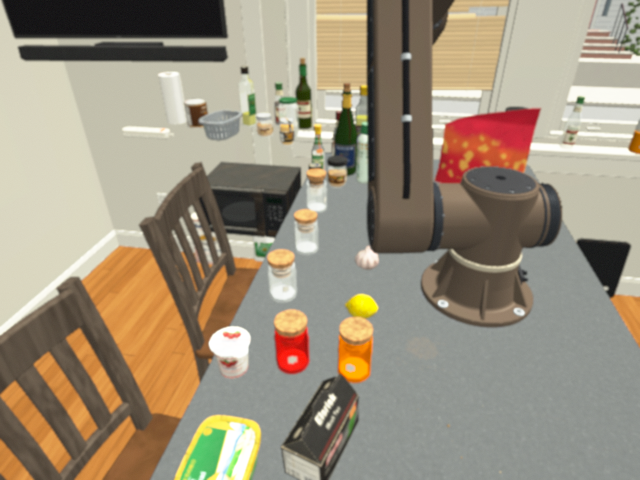

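View pics/top.png

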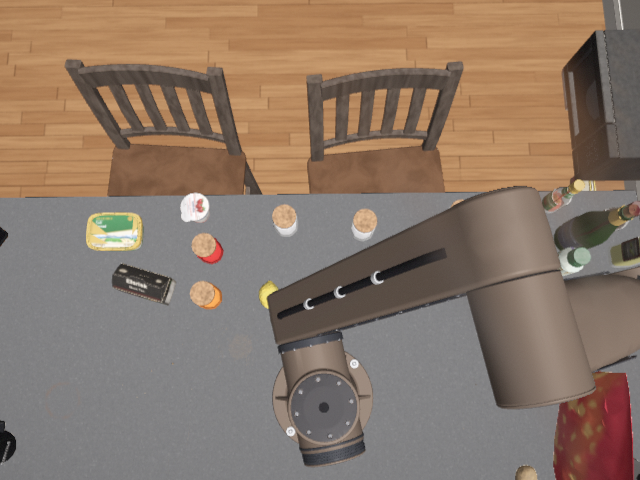

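Three clear jars show in the side view: (282,275), (306,231) and (317,190). A red and an orange look-alike stand at the front. The networks put the proud stopper on the farthest clear jar, near the gripper. I'll check cork heights by depth.

```bash
cat > h.py <<'E'
import numpy as np
def world(p,d,K,T):
    v,u=np.mgrid[:480,:640]
    c=np.stack([(u-K[0,2])/K[0,0]*d,-(v-K[1,2])/K[1,1]*d,-d,np.ones_like(d)],-1)
    w=(c@np.linalg.inv(T).T)[...,:3]; w[d<=0]=np.nan
    return w
def heads(w,cs):
    for x,y in cs:
        m=(np.hypot(w[...,0]-x,w[...,1]-y)<45)&(w[...,2]>60)&(w[...,2]<150)
        q=w[m]
        if len(q)<20: print(x,y,"few",len(q)); continue
        zt=np.percentile(q[:,2],90); t=q[q[:,2]>zt-5]
        print((x,y),"n",len(q),"z pct 50,80,90,97",np.percentile(q[:,2],[50,80,90,97]).round(1),"top med",np.median(t,0).round(1),"mid",((t.min(0)+t.max(0))/2).round(1),"size",np.ptp(t,axis=0).round(0))
E
python3 - <<'E'
import numpy as np
from h import *
for c in("side","top"):
    a=np.load(f"pics/{c}.npz");k=np.load(f"pics/{c}_cal.npz")
    print(c);heads(world(a["p"],a["d"],k["K"],k["T"]),[(438,-346),(422,-107),(436,88),(368,282),(248,280)])
import cv2
p=np.load("pics/side.npz")["p"]
cv2.imwrite("pics/crop.png",cv2.resize(p[150:320,240:380],None,fx=3.5,fy=3.5,interpolation=cv2.INTER_CUBIC)[:,:,::-1])
E
```

```text
side
(438, -346) n 491 z pct 50,80,90,97 [ 94.7 122.3 123.4 124.3] top med [ 437.8 -334.   122.8] mid [ 438.5 -338.1  122.7] size [56. 60.  8.]
(422, -107) n 555 z pct 50,80,90,97 [ 93.8 105.8 106.4 107.4] top med [ 421.6 -103.2  105.8] mid [ 422.1 -104.   105.3] size [56. 56.  8.]
(436, 88) n 798 z pct 50,80,90,97 [ 96.3 105.7 106.2 107. ] top med [434.8  93.3 105.5] mid [435.3  91.1 104.9] size [58. 58.  7.]
(368, 282) n 1224 z pct 50,80,90,97 [102.6 105.8 106.3 106.9] top med [366.1 286.6 105.5] mid [366.6 282.8 105. ] size [57. 61.  7.]
(248, 280) n 1274 z pct 50,80,90,97 [103.  105.7 106.3 107. ] top med [250.1 287.1 105.5] mid [250.4 284.5 104.7] size [58. 60.  7.]
top
(438, -346) n 34 z pct 50,80,90,97 [121.2 123.4 125.  125.7] top med [ 457.5 -329.   122.9] mid [ 455.3 -328.4  123.3] size [14. 22.  6.]
(422, -107) n 551 z pct 50,80,90,97 [104.5 107.3 108.4 110.4] top med [ 418.7 -109.9  106.4] mid [ 418.6 -108.9  108.5] size [58. 56. 10.]
(436, 88) n 553 z pct 50,80,90,97 [104.5 107.2 108.6 110.1] top med [429.6  86.4 106.3] mid [431.8  87.6 109.7] size [56. 56. 12.]
(368, 282) n 581 z pct 50,80,90,97 [104.3 106.7 108.2 109.8] top med [362.9 280.7 105.9] mid [363.4 279.5 107.9] size [57. 55.  9.]
(248, 280) n 584 z pct 50,80,90,97 [104.2 106.9 108.3 109.9] top med [248.7 281.1 106.1] mid [247.2 281.7 110.5] size [57. 55. 14.]
```

View pics/crop.png

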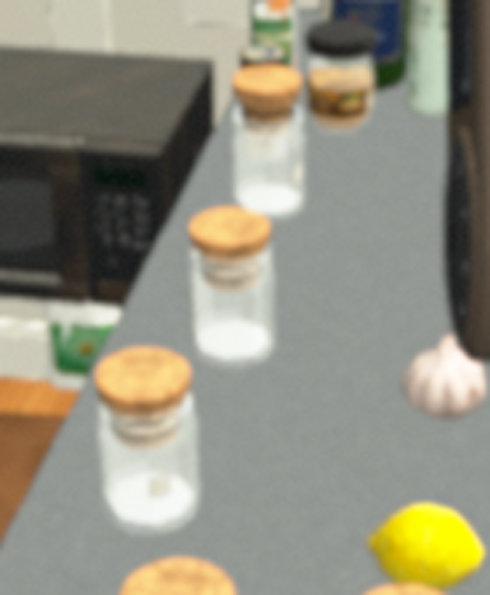

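The crop shows the cork of the farthest clear jar (crop (267,90)) standing proud. Depth puts its top at z≈122.5, against 105–106 for the others. The target axis is about (438, −345). I'll move away from the bottles first, with the fingers shut.

arm_command([
  [[0, -0.1, 0], 0],
  [[0, -0.13, 0], 0],
  [[0, -0.13, 0], 0],
  [[0, -0.13, 0], 0],
  [[0, -0.13, 0], 0],
], claw=0)

```text
t: 1.1
eef_pos: [143.0, -446.4, 214.7]
tcp_rot: [3.141, 0.0, 0.31]
ft_force: [0.3, -1.0, 1.0]
opening: 0.634
grip_force: 0.0
```

```bash
python3 - <<'E'
import numpy as np
from h import *
for c in("side","top"):
    a=np.load(f"pics/{c}.npz");k=np.load(f"pics/{c}_cal.npz")
    w=world(a["p"],a["d"],k["K"],k["T"]).reshape(-1,3)
    m=(w[:,0]>100)&(w[:,0]<650)&(w[:,1]<-200)&(w[:,1]>-700)&(w[:,2]>90)&(w[:,2]<450)
    b=(w[m]//50*50).astype(int)
    k2={}
    for x,y,z in b: k2.setdefault((x,y),[]).append(z)
    print(c,{(int(q[0]),int(q[1])):(int(min(v)),int(max(v))) for q,v in sorted(k2.items()) if len(v)>8})
E
```

```text
side {(300, -600): (50, 200), (300, -550): (50, 150), (350, -650): (50, 300), (350, -600): (50, 100), (350, -550): (50, 100), (350, -500): (50, 100), (400, -700): (50, 200), (400, -650): (50, 300), (400, -550): (50, 100), (400, -500): (50, 100), (400, -450): (50, 100), (400, -400): (50, 100), (400, -350): (50, 100), (450, -650): (100, 150), (450, -600): (50, 150), (450, -450): (50, 100), (450, -350): (50, 100)}
top {(250, -600): (50, 200), (300, -700): (50, 150), (300, -650): (50, 200), (300, -600): (100, 200), (350, -700): (100, 300), (350, -650): (50, 300), (400, -650): (50, 250), (450, -650): (50, 150), (450, -600): (50, 150), (450, -350): (50, 100)}
```

arm_command([
  [[0.1, 0, 0], 0],
  [[0.14, 0, 0], 0],
  [[0.14, 0, 0], 0],
  [[0.14, 0, 0], 0],
  [[0.14, 0, 0], 0],
])

```text
t: 1.6
eef_pos: [301.8, -396.8, 214.9]
tcp_rot: [3.141, -0.0, 0.31]
ft_force: [0.9, -1.0, -0.9]
opening: 0.216
grip_force: 0.0
```

arm_command([
  [[0.14, 0, 0], 0],
  [[0.14, 0, 0], 0],
  [[0.14, 0, 0], 0],
  [[0.1, -0.02, 0], 0],
  [[0, 0, 0], 0],
])

```text
t: 2.1
eef_pos: [424.8, -351.6, 214.5]
tcp_rot: [3.141, -0.0, 0.313]
ft_force: [-0.6, -1.1, 0.6]
opening: 0.001
grip_force: 0.0
```

```bash
python3 - <<'E'
from cell import state, viewer, models
import cv2,numpy as np
from h import *
for c in("wrist","side"):
    k=viewer.get_calibration(c);p,d=viewer.read_camera(c)
    cv2.imwrite(f"pics/{c}2.png",p[:,:,::-1])
    w=world(p,d,k["camera_matrix"],k["world_to_cam"])
    print(c);heads(w,[(438,-345)])
s=state();print(s["t"],s["eef_pos"],s["opening"],s["ft_force"])
E
```

```text
wrist
(438, -345) n 6661 z pct 50,80,90,97 [121.4 122.  122.4 122.8] top med [ 437.5 -341.5  121.5] mid [ 436.6 -341.8  121. ] size [58. 58.  6.]
side
(438, -345) n 487 z pct 50,80,90,97 [ 95.1 122.3 123.2 124.1] top med [ 438.1 -335.4  122.8] mid [ 438.8 -338.4  122. ] size [57. 59.  8.]
2.2 [ 422.70799854 -352.69048675  214.52980656] 0.004689467634458312 [-0.27109683 -0.29390193 -0.28632782]
```

View pics/wrist2.png

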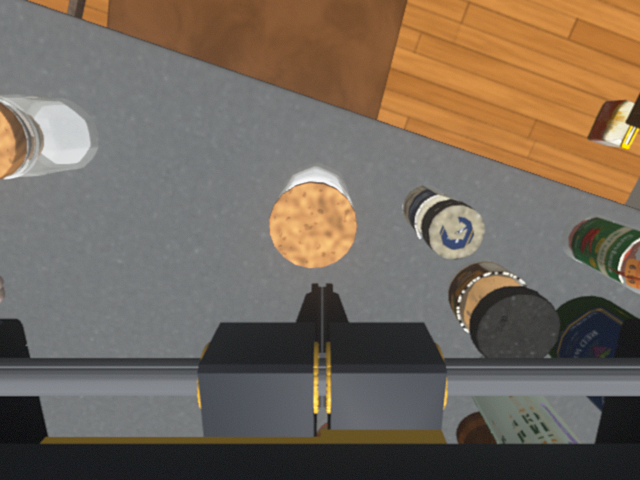

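View pics/side2.png

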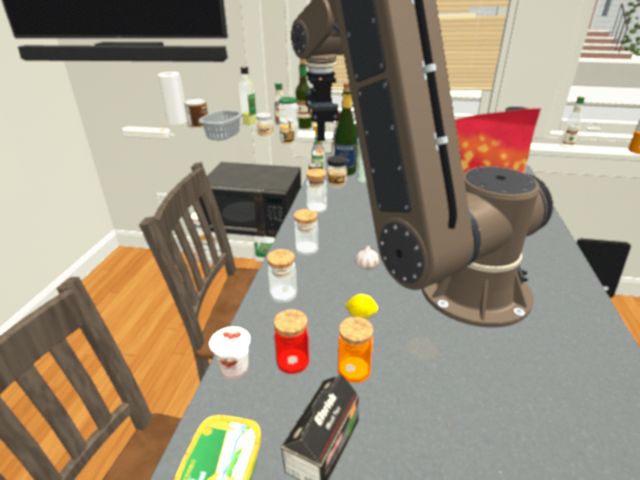

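The wrist view shows the proud cork at (313,225), just ahead of the fingertips (322,290), and neighbouring jars clear of it. Its centre is about (437.5, −342) and its top is at 121.5. I'll correct the position and descend to just above it.

arm_command([
  [[0.035, -0.012, 0.03], 0],
  [[0.035, -0.011, 0.08], 0],
  [[0, 0, 0.09], 0],
  [[0, 0, 0.08], 0],
  [[0, 0, 0.04], 0],
])

```text
t: 2.7
eef_pos: [436.7, -341.9, 132.9]
tcp_rot: [-3.14, 0.001, 0.309]
ft_force: [0.2, 0.3, -0.8]
opening: 0.006
grip_force: 0.0
```

arm_command([
  [[0, 0, 0.01], 0],
  [[0, 0, 0.01], 0],
  [[0, 0, 0], 0],
  [[0, 0, 0], 0],
  [[0, 0, 0], 0],
])

```text
t: 3.2
eef_pos: [437.8, -342.3, 130.2]
tcp_rot: [3.141, -0.0, 0.31]
ft_force: [-0.9, 0.8, -0.1]
opening: 0.004
grip_force: 0.0
```

arm_command([
  [[0, 0, 0.014], 0],
  [[0, 0, 0.014], 0],
  [[0, 0, 0.014], 0],
  [[0, 0, 0.014], 0],
  [[0, 0, 0.012], 0],
])

```text
t: 3.7
eef_pos: [437.7, -342.2, 112.4]
tcp_rot: [3.141, -0.0, 0.31]
ft_force: [0.1, 0.2, 4.2]
opening: 0.006
grip_force: 2.0
```

Contact at about 4 N, and the stopper is sliding. I'll press on in fine steps.

arm_command([
  [[0, 0, 0.008], 0],
  [[0, 0, 0.006], 0],
  [[0, 0, 0.006], 0],
  [[0, 0, 0.004], 0],
  [[0, 0, 0], 0],
])

```text
t: 4.2
eef_pos: [437.6, -342.1, 106.4]
tcp_rot: [-3.142, 0.0, 0.31]
ft_force: [-0.6, -1.0, 1.4]
opening: 0.004
grip_force: 0.4
```

arm_command([
  [[0, 0, 0.004], 0],
  [[0, 0, 0.002], 0],
  [[0, 0, 0.002], 0],
  [[0, 0, 0], 0],
  [[0, 0, 0], 0],
])

```text
t: 4.7
eef_pos: [437.8, -342.2, 105.3]
tcp_rot: [3.141, -0.0, 0.31]
ft_force: [-0.6, 1.7, 10.0]
opening: 0.007
grip_force: 4.8
```

Force is up to 10 N at z≈105, which looks like the hard stop. One small further push to confirm.

arm_command([
  [[0, 0, 0.002], 0],
  [[0, 0, 0.002], 0],
  [[0, 0, 0], 0],
  [[0, 0, 0], 0],
  [[0, 0, 0], 0],
])

```text
t: 5.2
eef_pos: [438.0, -342.5, 105.2]
tcp_rot: [3.14, -0.001, 0.31]
ft_force: [-3.8, 1.7, 19.2]
opening: 0.002
grip_force: 9.8
```

The stopper is on its hard stop: 19 N with no further travel. Next I retreat straight up.

arm_command([
  [[0, 0, -0.02], 0],
  [[0, 0, -0.04], 0],
  [[0, 0, -0.08], 0],
  [[0, 0, -0.1], 0],
  [[0, 0, -0.1], 0],
])

```text
t: 5.7
eef_pos: [437.5, -342.0, 189.6]
tcp_rot: [-3.141, 0.0, 0.31]
ft_force: [-0.4, -0.3, 0.3]
opening: 0.005
grip_force: 0.0
```

arm_command([
  [[-0.08, 0, 0], 0],
  [[0, 0, 0], 0],
  [[0, 0, 0], 0],
  [[0, 0, 0], 0],
  [[0, 0, 0], 0],
])

```text
t: 6.2
eef_pos: [418.9, -348.0, 188.2]
tcp_rot: [-3.141, 0.0, 0.31]
ft_force: [0.2, 0.4, -0.5]
opening: 0.004
grip_force: 0.0
```

```bash
python3 - <<'E'
from cell import state, viewer, models
import cv2
from h import *
for c in("wrist","side"):
    k=viewer.get_calibration(c);p,d=viewer.read_camera(c)
    cv2.imwrite(f"pics/{c}3.png",p[:,:,::-1])
    w=world(p,d,k["camera_matrix"],k["world_to_cam"])
    print(c);heads(w,[(438,-345),(422,-107),(436,88)])
s=state();print(s["t"],s["eef_pos"],s["ft_force"])
E
```

```text
wrist
(438, -345) n 7005 z pct 50,80,90,97 [104.5 105.1 105.4 105.8] top med [ 437.6 -341.5  104.6] mid [ 436.5 -341.7  103.9] size [58. 58.  7.]
(422, -107) n 2872 z pct 50,80,90,97 [74.1 84.8 88.9 92.9] top med [ 424.1 -136.2   88.6] mid [ 421.9 -133.2   90.5] size [40. 11. 13.]
436 88 few 0
side
(438, -345) n 399 z pct 50,80,90,97 [ 90.9 105.8 106.6 107.2] top med [ 438.3 -335.   106.1] mid [ 438.7 -336.5  105.1] size [57. 56.  7.]
(422, -107) n 566 z pct 50,80,90,97 [ 93.1 105.8 106.4 107.1] top med [ 421.1 -103.1  105.8] mid [ 421.6 -106.   104.9] size [57. 57.  7.]
(436, 88) n 794 z pct 50,80,90,97 [ 96.7 105.7 106.2 106.8] top med [434.4  93.3 105.5] mid [435.4  89.9 104.8] size [57. 59.  7.]
6.3 [ 418.85775895 -348.03624233  188.33833891] [ 0.04159071  0.60923281 -0.19424055]
```

View pics/wrist3.png

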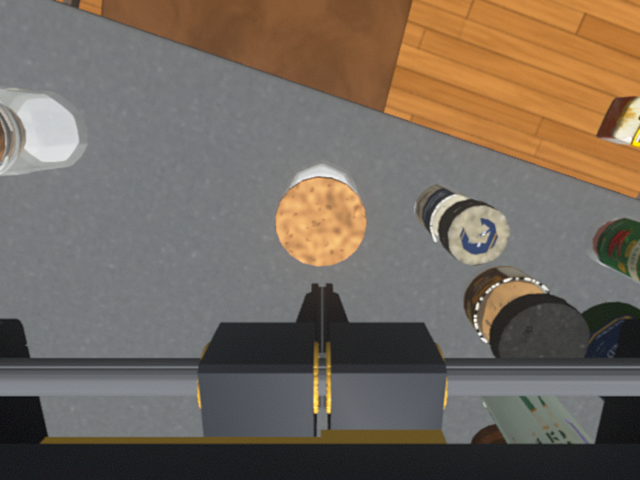

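The jar stands upright in its place with its cork at (321,221). The cork top now measures about 105 mm, so it is home, and the robot is clear.

```bash
python3 -c "
from cell import env
print(env.job_done())"
```

```text
the job is handed in; nothing more can be done
None
```

The proud stopper is pressed fully home: its top now measures about 105 mm, its jar stands upright in place, the two shut jars were not touched, and the job is handed in (no verdict was returned).

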